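Sort sprung press tips by spring stiffness

ROBOT

A 6-joint arm with a two-finger parallel gripper is mounted at the origin on a cart in front of the work surface, level with it; the furniture and walls round the work are solid. World frame = base frame: x ahead of the robot, y to its left, z up, the work surface at z = 0. Lengths are in m, angles in rad, forces in N, time in s.
With the tool pointing down it reaches from about 0.325 to 0.9 m from the base axis. Payload 3.5 kg.
Tool frame: the origin (TCP) lies midway between the tips of the shut fingers; the grasp point (between the pads) lies 19 mm behind it; z points along the fingers, y is the line along which they close (so a half turn about z gives the same grasp; the last joint's range is limited). The gripper opens to 85 mm and grips with 20 to 120 N. Pads are 22 mm wide; open, the fingers measure 114 mm over their backs; the gripper's body (76 mm by 85 mm) begins 54 mm behind the grasp point. The pads swing forward as they close: fully open they stand 13 mm farther back than shut.
Start: joints at [1.238, 0.276, -0.026, 1.268, 0, 1.467], TCP at [0.142, 0.609, 0.231] pointing down, gripper open.
Joint ranges: [-3.12, 3.12], [-0.85, 1.88], [-1.08, 1.24], [-1.95, 2.15], [-1.57, 1.53], [-3.14, 3.14]. Speed limits (rad/s): [2.57, 2.57, 3.14, 3.14, 3.14, 3.14].

INTERFACE

Orientations are given as [roll, pitch, yaw] about the fixed x, y, z axes, in that order (R = Rz(yaw) Ry(pitch) Rx(roll)).
In Python, from bench import robot gives the robot as it stands. The module is installed in compiled form; this text tells all that it offers.
- The arm moves only by the tool play_rows, never from a script. Its argument "commands" is a list that holds one entry, the list of rows, each a list of 6 numbers: the shift along the tool's x, y, z as a fraction of full scale, then the turn, a rotation vector about the tool's x, y, z as a fraction of full scale. In form: [[[x, y, z, ax, ay, az], ...]]. A call has 1 to 12 rows; each row shifts and turns the commanded pose from where the row before left it, along the tool's axes as they then stand; what a row does not reach is not made up. Full scale, the value 1, is 2 cm for a shift and 8 degrees for a turn. A row lasts 1/8 s, in which the tool goes at most 62.5 mm and 10.7 degrees, less where a joint would pass 70% of its speed; a pose out of reach is approached as far as the arm can. A call with a number of a shift or a turn outside -1 to 1 is refused whole. A call with a gripper value outside its range is refused whole. "fingers" is the closure, from 0 (fully open) to 1 (shut), set as the call begins (left out, the last holds). The fingers move at their own pace and stop on an object; "grip_force" is the grip in N (left out, the last holds). Time passes only in rows, so rows that do not move let the fingers close. It gives the time, the measured TCP pose, the force, the opening and the grip force at its end, in the units of the state.
- robot.get_state(): the state, without advancing time (a new reading comes with each control period).
- robot.camera(name): name is "scene" or "side" or "wrist"; returns the picture (384x512x3 uint8, red, green, blue); there is no depth.
- robot.get_calibration(name): a dict with "fx", "fy", "cx", "cy" (pixels), "R" (3x3) and "t" (3): a world point X has camera coordinates R X + t. Camera axes: x right, y down, z forward; pixel columns grow to the right and rows downward; lengths in m; the calibration is good to about 2 mm. A picture is of the moment at which its call begins: read the wrist's pose just before it. get_calibration takes no time and is no camera call; for the wrist camera it gives the pose at the moment of the call.
- robot.close_job(): hands the job in; it is judged then, once.
The state is a dict: "t": time; "q": joint angles; "qvel": joint speeds; "effort": joint torques, N m; "tcp_pos": TCP position; "ee_rot": TCP orientation; "contact_force": force on the tool from outside, world axes, zero at the start; "torque": the same for the moment, N m; "grip_width": finger opening in m; "grasp_force": force on a finger pad.
Only numpy, scipy, OpenCV 4.12 (cv2) and the standard library are available. Lean on these libraries where they do the work, as an engineer would, in place of code of your own. Each camera call takes 0.05 s, during which the arm holds its last target. There are 200 camera calls.

TASK

The three sprung press tips on the bench look alike, but one has a weak spring and the other two are stiff: find the weak one by pressing pins, stand it upright in the white tray and stand both stiff ones upright in the blue tray. As a last check, once all three stand in their trays, slowly press the pin of the one in the white tray well past half-way to feel that it gives easily, and let go. Leave the vial, the steel die, the jar and the bottle standing where they are.

Things in the scene. Friction and masses are not known exactly. Their poses are not given: they have to be found in the camera images.
- tip_a: sprung press tip, one of three (a, b, c) that look alike: ribbed aluminium barrel 30 mm in diameter, its top 50 mm above the underside, on a dark foot 38 mm in diameter, 8 mm high; on top a thin steel pin whose flat button, 16 mm in diameter, has its top 68 mm above the underside. About 150 g, loose, upright. Origin: centre of the underside, z up along the axis. The weak one can stand in any of the places
- tip_b: sprung press tip, one of three (a, b, c) that look alike: ribbed aluminium barrel 30 mm in diameter, its top 50 mm above the underside, on a dark foot 38 mm in diameter, 8 mm high; on top a thin steel pin whose flat button, 16 mm in diameter, has its top 68 mm above the underside. About 150 g, loose, upright. Origin: centre of the underside, z up along the axis. The weak one can stand in any of the places
- tip_c: sprung press tip, one of three (a, b, c) that look alike: ribbed aluminium barrel 30 mm in diameter, its top 50 mm above the underside, on a dark foot 38 mm in diameter, 8 mm high; on top a thin steel pin whose flat button, 16 mm in diameter, has its top 68 mm above the underside. About 150 g, loose, upright. Origin: centre of the underside, z up along the axis. The weak one can stand in any of the places
- pin_a (a joint): how far the pin of tip_a is pushed in, m: 0 out (at rest), 0.010 fully in, straight down towards the foot against a spring. Weak spring: gives at about 1.5 N, fully in at about 4 N. Stiff spring: does not move below about 8 N, fully in at about 14 N. Exactly one of the three is weak
- pin_b (a joint): how far the pin of tip_b is pushed in, m: 0 out (at rest), 0.010 fully in, straight down towards the foot against a spring. Weak spring: gives at about 1.5 N, fully in at about 4 N. Stiff spring: does not move below about 8 N, fully in at about 14 N. Exactly one of the three is weak
- pin_c (a joint): how far the pin of tip_c is pushed in, m: 0 out (at rest), 0.010 fully in, straight down towards the foot against a spring. Weak spring: gives at about 1.5 N, fully in at about 4 N. Stiff spring: does not move below about 8 N, fully in at about 14 N. Exactly one of the three is weak
- tray_blue: blue open tray for the stiff tips, 200 mm along its x, 100 mm along its y, fixed to the bench; walls 4 mm thick, rim 19.5 mm above the bench, inner floor 4 mm above the bench. Origin: centre of its underside, on the bench. Three tips fit in a row along its x, 60 mm apart
- tray_white: white open tray for the weak tips, 200 mm along its x, 100 mm along its y, fixed to the bench; walls 4 mm thick, rim 19.5 mm above the bench, inner floor 4 mm above the bench. Origin: centre of its underside, on the bench. Three tips fit in a row along its x, 60 mm apart
- vial: bystander: glass vial with a white cap, 24 mm in diameter, 56 mm tall, stands upright among the press tips; origin at the centre of its underside
- die_body: bystander: steel pellet die, 38 mm in diameter, 36 mm tall, behind the press tips; origin at the centre of its underside
- jar: bystander: white jar with a blue lid, 63 mm in diameter, 66 mm tall, at the back; origin at the centre of its underside
- bottle: bystander: brown bottle with a black cap, 52 mm in diameter, 96 mm tall, at the back; origin at the centre of its underside
Things that resemble listed ones, but are neither listed nor needed, are in the scene too. What is shaped like the tip_b but purple, red or turquoise is not meant.

How it is judged:
On the way:
1. with two tips standing in blue and one in white, the pin of the one in white is pressed in by over 5.5 mm while it bears on the tray with under 9 N (only the weak one can) ((((x of tip_a in the frame of tray_white between -0.085 and 0.085 m and y of tip_a in the frame of tray_white between -0.036 and 0.036 m and height (world z) of tip_a below 0.01 m and angle between tip_a's own z axis and vertical below 0.15 rad and linear speed of tip_a below 0.02 m/s) and (x of tip_b in the frame of tray_blue between -0.085 and 0.085 m and y of tip_b in the frame of tray_blue between -0.036 and 0.036 m and height (world z) of tip_b below 0.01 m and angle between tip_b's own z axis and vertical below 0.15 rad and linear speed of tip_b below 0.02 m/s) and (x of tip_c in the frame of tray_blue between -0.085 and 0.085 m and y of tip_c in the frame of tray_blue between -0.036 and 0.036 m and height (world z) of tip_c below 0.01 m and angle between tip_c's own z axis and vertical below 0.15 rad and linear speed of tip_c below 0.02 m/s) and value of joint pin_a above 0.0055 m and contact force between tip_a and tray_white below 9 N) or ((x of tip_a in the frame of tray_blue between -0.085 and 0.085 m and y of tip_a in the frame of tray_blue between -0.036 and 0.036 m and height (world z) of tip_a below 0.01 m and angle between tip_a's own z axis and vertical below 0.15 rad and linear speed of tip_a below 0.02 m/s) and (x of tip_b in the frame of tray_white between -0.085 and 0.085 m and y of tip_b in the frame of tray_white between -0.036 and 0.036 m and height (world z) of tip_b below 0.01 m and angle between tip_b's own z axis and vertical below 0.15 rad and linear speed of tip_b below 0.02 m/s) and (x of tip_c in the frame of tray_blue between -0.085 and 0.085 m and y of tip_c in the frame of tray_blue between -0.036 and 0.036 m and height (world z) of tip_c below 0.01 m and angle between tip_c's own z axis and vertical below 0.15 rad and linear speed of tip_c below 0.02 m/s) and value of joint pin_b above 0.0055 m and contact force between tip_b and tray_white below 9 N) or ((x of tip_a in the frame of tray_blue between -0.085 and 0.085 m and y of tip_a in the frame of tray_blue between -0.036 and 0.036 m and height (world z) of tip_a below 0.01 m and angle between tip_a's own z axis and vertical below 0.15 rad and linear speed of tip_a below 0.02 m/s) and (x of tip_b in the frame of tray_blue between -0.085 and 0.085 m and y of tip_b in the frame of tray_blue between -0.036 and 0.036 m and height (world z) of tip_b below 0.01 m and angle between tip_b's own z axis and vertical below 0.15 rad and linear speed of tip_b below 0.02 m/s) and (x of tip_c in the frame of tray_white between -0.085 and 0.085 m and y of tip_c in the frame of tray_white between -0.036 and 0.036 m and height (world z) of tip_c below 0.01 m and angle between tip_c's own z axis and vertical below 0.15 rad and linear speed of tip_c below 0.02 m/s) and value of joint pin_c above 0.0055 m and contact force between tip_c and tray_white below 9 N))), for 0.05 s.
At the end, for the whole second after the job is handed in: The tip that passed the check stands in the white tray and the other two in the blue tray: centre of the underside within 85 mm (tray x) and 36 mm (tray y) of the tray centre, underside less than 10 mm above the bench (on the tray floor), tilted less than 0.15 rad, at rest ((((x of tip_a in the frame of tray_white between -0.085 and 0.085 m and y of tip_a in the frame of tray_white between -0.036 and 0.036 m and height (world z) of tip_a below 0.01 m and angle between tip_a's own z axis and vertical below 0.15 rad and linear speed of tip_a below 0.02 m/s) and (x of tip_b in the frame of tray_blue between -0.085 and 0.085 m and y of tip_b in the frame of tray_blue between -0.036 and 0.036 m and height (world z) of tip_b below 0.01 m and angle between tip_b's own z axis and vertical below 0.15 rad and linear speed of tip_b below 0.02 m/s) and (x of tip_c in the frame of tray_blue between -0.085 and 0.085 m and y of tip_c in the frame of tray_blue between -0.036 and 0.036 m and height (world z) of tip_c below 0.01 m and angle between tip_c's own z axis and vertical below 0.15 rad and linear speed of tip_c below 0.02 m/s)) or ((x of tip_a in the frame of tray_blue between -0.085 and 0.085 m and y of tip_a in the frame of tray_blue between -0.036 and 0.036 m and height (world z) of tip_a below 0.01 m and angle between tip_a's own z axis and vertical below 0.15 rad and linear speed of tip_a below 0.02 m/s) and (x of tip_b in the frame of tray_white between -0.085 and 0.085 m and y of tip_b in the frame of tray_white between -0.036 and 0.036 m and height (world z) of tip_b below 0.01 m and angle between tip_b's own z axis and vertical below 0.15 rad and linear speed of tip_b below 0.02 m/s) and (x of tip_c in the frame of tray_blue between -0.085 and 0.085 m and y of tip_c in the frame of tray_blue between -0.036 and 0.036 m and height (world z) of tip_c below 0.01 m and angle between tip_c's own z axis and vertical below 0.15 rad and linear speed of tip_c below 0.02 m/s)) or ((x of tip_a in the frame of tray_blue between -0.085 and 0.085 m and y of tip_a in the frame of tray_blue between -0.036 and 0.036 m and height (world z) of tip_a below 0.01 m and angle between tip_a's own z axis and vertical below 0.15 rad and linear speed of tip_a below 0.02 m/s) and (x of tip_b in the frame of tray_blue between -0.085 and 0.085 m and y of tip_b in the frame of tray_blue between -0.036 and 0.036 m and height (world z) of tip_b below 0.01 m and angle between tip_b's own z axis and vertical below 0.15 rad and linear speed of tip_b below 0.02 m/s) and (x of tip_c in the frame of tray_white between -0.085 and 0.085 m and y of tip_c in the frame of tray_white between -0.036 and 0.036 m and height (world z) of tip_c below 0.01 m and angle between tip_c's own z axis and vertical below 0.15 rad and linear speed of tip_c below 0.02 m/s)))); the robot touches nothing.
It fails at once if the vial is moved more than 25 mm or tipped over (distance of vial from where it was at the start of the episode above 0.025 m or angle between vial's own z axis and vertical above 0.5 rad).
It fails at once if the steel die is moved more than 25 mm or tipped over (distance of die_body from where it was at the start of the episode above 0.025 m or angle between die_body's own z axis and vertical above 0.5 rad).
It fails at once if the jar is moved more than 25 mm or tipped over (distance of jar from where it was at the start of the episode above 0.025 m or angle between jar's own z axis and vertical above 0.5 rad).
It fails at once if the bottle is moved more than 25 mm or tipped over (distance of bottle from where it was at the start of the episode above 0.025 m or angle between bottle's own z axis and vertical above 0.5 rad).
It also fails if it takes over 72 s, if anything falls off the work surface, if the arm or the gripper's body presses on something with over 40 N, if the wrist force passes 120 N, or if a joint passes its speed limit or range.

## Working session

There is one attempt and no reset: what is moved stays moved. The work goes in short steps, Python scripts to look and compute and a tool call to move; the robot and the scene stay as the last step left them, time stands still between calls to the robot, and variables do not carry over. Pictures are saved under pics/ and viewed, at most 10 in all, crops included, and the job is handed in when it is done.

Besides the shell and the picture viewer there is one more tool, called after "Request:" as name(argument=value, ...), one argument or row to a line, values as JSON. play_rows: Moves the arm, as the interface text tells. Its arguments: {"type":"object","properties":{"commands":{"type":"array","items":{"type":"array","items":{"type":"array","items":{"type":"number","minimum":-1,"maximum":1}}}},"fingers":{"type":"number"},"grip_force":{"type":"number"}},"required":["commands"]}

```bash
mkdir -p pics
python3 - <<'E'
from bench import robot
import cv2
s=robot.get_state();print({k:s[k] for k in('t','tcp_pos','ee_rot','contact_force','grip_width')})
for n in('scene','side'):
    cv2.imwrite(f'pics/{n}0.png',robot.camera(n)[:,:,::-1]);c=robot.get_calibration(n);print(n,c)
E
```

```text
{'t': 0.0, 'tcp_pos': array([0.14212184, 0.60784035, 0.23014927]), 'ee_rot': array([-3.13940011e+00, -2.41068504e-04,  2.91176450e+00]), 'contact_force': array([-1.47176285,  0.10733302,  0.79006578]), 'grip_width': 0.08544361927964848}
scene {'fx': 411.04705996870786, 'fy': 411.04705996870786, 'cx': 260.3220682757116, 'cy': 181.18514121663668, 'R': array([[-0.79458966, -0.60709925, -0.00760095],
       [-0.43557349,  0.57872372, -0.68945963],
       [ 0.42296928, -0.54452672, -0.72428423]]), 't': array([0.47958699, 0.32599733, 0.72813217])}
side {'fx': 348.54250478843556, 'fy': 348.54250478843556, 'cx': 259.08983179047726, 'cy': 193.37744338440223, 'R': array([[ 0.97392925, -0.22678328, -0.00558273],
       [-0.14807813, -0.61689841, -0.77298721],
       [ 0.1718566 ,  0.75366153, -0.63439704]]), 't': array([-0.59820972,  0.16015882,  0.79452864])}
```

View pics/scene0.png

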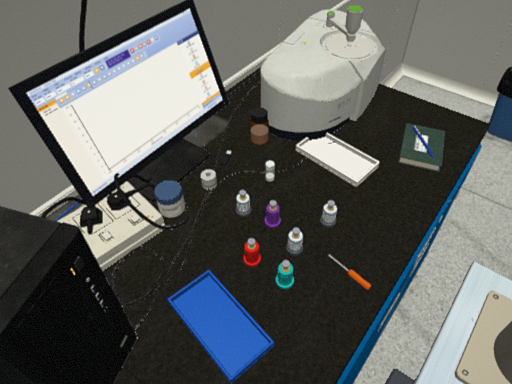

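View pics/side0.png

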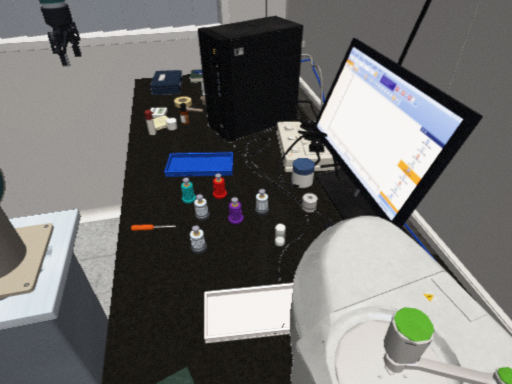

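Candidates in the scene view are grey tips at (243,203), (295,240) and (330,212), which fit the description (bare aluminium). Purple (273,213), red (252,252) and turquoise (286,274) are decoys. The vial is at (270,171), the die at (209,179), the jar at (169,198) and the bottle at (260,126).

```bash
cat > h.py <<'E'
import numpy as np,cv2
from bench import robot
def cast(c,u,v,z):
    d=c['R'].T@np.array([(u-c['cx'])/c['fx'],(v-c['cy'])/c['fy'],1]);o=-c['R'].T@c['t']
    return o+d*(z-o[2])/d[2]
def proj(c,X):
    p=c['R']@np.array(X)+c['t'];return c['fx']*p[0]/p[2]+c['cx'],c['fy']*p[1]/p[2]+c['cy']
E
python3 - <<'E'
from h import *
a=cv2.imread('pics/scene0.png');b=cv2.imread('pics/side0.png')
sc=robot.get_calibration('scene');sd=robot.get_calibration('side')
for n,(u,v) in dict(t1=(243,203),t2=(295,240),t3=(330,212),purple=(273,213),red=(252,250),turq=(286,274),vial=(270,171)).items():
    X=cast(sc,u,v,.03);print(n,X.round(3),'side',np.round(proj(sd,X)))
for n,img,c in(('scene',a,sc),('side',b,sd)):
    h=cv2.cvtColor(img,cv2.COLOR_BGR2HSV)
    m=cv2.inRange(h,(105,180,60),(125,255,255))
    cs=[k for k in cv2.findContours(m,0,2)[0] if cv2.contourArea(k)>1500]
    w=cv2.inRange(h,(0,0,190),(180,60,255))
    cs2=[k for k in cv2.findContours(w,0,2)[0] if cv2.contourArea(k)>600]
    for k in cs+cs2:
        q=cv2.approxPolyDP(cv2.convexHull(k),6,True)[:,0]
        print(n,cv2.contourArea(k),[(tuple(int(i) for i in p),*cast(c,*p,.0195)[:2].round(3)) for p in q] if len(q)<7 else len(q))
cv2.imwrite('pics/crop.png',np.hstack([cv2.resize(a[150:300,195:365],None,fx=2.4,fy=2.4,interpolation=2),cv2.resize(b[140:290,140:290],None,fx=2.4,fy=2.4,interpolation=2)]))
E
```

```text
t1 [0.629 0.033 0.03 ] side [262. 202.]
t2 [0.474 0.047 0.03 ] side [201. 208.]
t3 [ 0.454 -0.065  0.03 ] side [198. 241.]
purple [0.555 0.015 0.03 ] side [235. 211.]
red [0.532 0.123 0.03 ] side [220. 187.]
turq [0.442 0.127 0.03 ] side [187. 191.]
vial [ 0.641 -0.089  0.03 ] side [279. 235.]
scene 5666.5 [((207, 270), np.float64(0.58), np.float64(0.211)), ((273, 341), np.float64(0.385), np.float64(0.248)), ((231, 383), np.float64(0.399), np.float64(0.349)), ((168, 301), np.float64(0.593), np.float64(0.308))]
scene 3757.5 [((510, 280), np.float64(0.08), np.float64(-0.138)), ((511, 300), np.float64(0.066), np.float64(-0.094)), ((462, 383), np.float64(0.09), np.float64(0.114)), ((417, 383), np.float64(0.15), np.float64(0.159)), ((474, 262), np.float64(0.151), np.float64(-0.137))]
scene 1532.0 [((148, 223), np.float64(0.769), np.float64(0.202)), ((97, 257), np.float64(0.786), np.float64(0.328)), ((82, 229), np.float64(0.874), np.float64(0.302)), ((105, 198), np.float64(0.908), np.float64(0.213))]
scene 1468.5 [((297, 144), np.float64(0.65), np.float64(-0.224)), ((327, 133), np.float64(
[... 773 characters left out ...]
), np.float64(-0.298)), ((205, 292), np.float64(0.455), np.float64(-0.2))]
side 19180.5 8
side 743.0 [((415, 210), np.float64(1.009), np.float64(-0.076)), ((508, 317), np.float64(1.01), np.float64(-0.388)), ((511, 332), np.float64(0.992), np.float64(-0.415))]
side 4666.5 [((76, 209), np.float64(0.155), np.float64(0.132)), ((51, 311), np.float64(0.158), np.float64(-0.174)), ((0, 321), np.float64(0.068), np.float64(-0.174)), ((10, 219), np.float64(-0.001), np.float64(0.131))]
side 11057.0 [((353, 48), np.float64(1.427), np.float64(1.198)), ((462, 119), np.float64(1.456), np.float64(0.328)), ((391, 219), np.float64(0.932), np.float64(-0.092)), ((318, 127), np.float64(0.922), np.float64(0.397))]
```

View pics/crop.png

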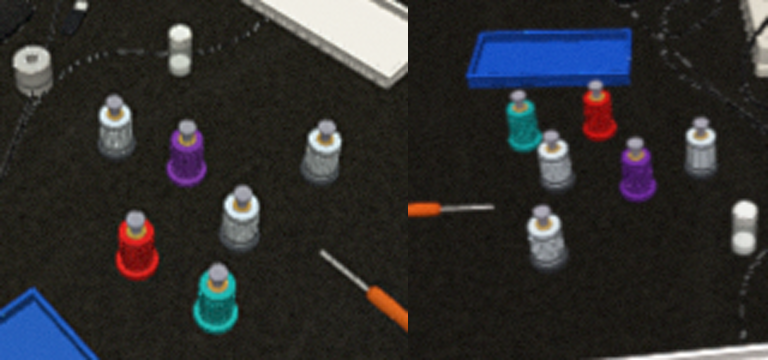

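The crop confirms three grey-barrelled tips: scene (242,192), (296,230), (331,203) at the buttons. The decoys are clearly coloured.

Run:
```python
from h import *
a=cv2.imread('pics/scene0.png')
sc=robot.get_calibration('scene');sd=robot.get_calibration('side')
def tri(p,q):
    A=[];
    for c,(u,v) in((sc,p),(sd,q)):
        P=np.diag([1,1,1.])@np.array([[c['fx'],0,c['cx']],[0,c['fy'],c['cy']],[0,0,1]])@np.c_[c['R'],c['t']]
        A.append(P)
    X=cv2.triangulatePoints(A[0],A[1],np.array(p,float),np.array(q,float));return (X[:3]/X[3]).ravel()
for n,p,q in(('t1',(242.5,192),(261.7,192)),('t2',(296.2,230),(199.6,197)),('t3',(331.3,203),(195.8,228))):
    print(n,tri(p,q).round(4),cast(sc,*p,.066).round(4),cast(sd,*q,.066).round(4))
print(robot.get_calibration('wrist'))
```

```text
t1 [0.6291 0.0317 0.0662] [0.6296 0.0315 0.066 ] [0.6288 0.0317 0.066 ]
t2 [0.4731 0.0475 0.0668] [0.4732 0.0469 0.066 ] [0.4733 0.0486 0.066 ]
t3 [ 0.4533 -0.0601  0.0669] [ 0.4528 -0.0609  0.066 ] [ 0.4543 -0.0588  0.066 ]
{'fx': 308.81345957975105, 'fy': 308.81345957975105, 'cx': 254.59985373612625, 'cy': 191.32060342821862, 'R': array([[ 0.22797171,  0.97366559, -0.00205251],
       [ 0.92355558, -0.21557055,  0.31713472],
       [ 0.3083407 , -0.07419335, -0.94837828]]), 't': array([-0.62313565, -0.04171788,  0.38005664])}
```

Request:
play_rows(
  commands=[
    [[0,-1,0,0,0,-0.83],[0,-1,0,0,0,-0.82],[-1,-1,0,0,0,0],[-1,-1,0,0,0,0],[-1,-1,0,0,0,0],[-1,-1,0,0,0,0],[-1,-1,0,0,0,0],[-1,-1,0,0,0,0],[-1,-1,0,0,0,0],[-1,-1,0,0,0,0],[-1,-1,0,0,0,0],[-1,-1,0,0,0,0]],
  ],
  fingers=1,
)

```text
t: 1.6
tcp_pos: [0.3359, 0.3684, 0.2308]
ee_rot: [-3.141, -0.001, -3.141]
contact_force: [0.2, 0.4, 0.4]
grip_width: -0.0
grasp_force: 0.0
```

Request:
play_rows(
  commands=[
    [[-1,-1,0,0,0,0],[-1,-1,0,0,0,0],[-1,-1,0,0,0,0],[-1,-1,0,0,0,0],[-1,-1,0,0,0,0],[0,-1,0,0,0,0],[0,-1,0,0,0,0],[0,-1,0,0,0,0],[0,-1,0,0,0,0],[0,-1,0,0,0,0],[0,-1,0,0,0,0],[0,0,0,0,0,0]],
  ],
)

```text
t: 3.1
tcp_pos: [0.4345, 0.1485, 0.231]
ee_rot: [3.142, -0.001, 3.14]
contact_force: [0.3, -0.2, -0.0]
grip_width: 0.0002
grasp_force: 0.0
```

Request:
play_rows(
  commands=[
    [[-0.4,-1,0,0,0,0],[-0.4,-1,0,0,0,0],[-0.4,-1,0.5,0,0,0],[-0.4,-1,1,0,0,0],[-0.33,-1,1,0,0,0],[0,-0.05,1,0,0,0],[0,0,1,0,0,0],[0,0,1,0,0,0],[0,0,1,0,0,0],[0,0,1,0,0,0],[0,0,0,0,0,0],[0,0,0,0,0,0]],
  ],
)

```text
t: 4.6
tcp_pos: [0.4747, 0.0489, 0.0819]
ee_rot: [3.141, 0.001, -3.14]
contact_force: [0.5, 0.8, -0.4]
grip_width: -0.0
grasp_force: 0.0
```

Request:
play_rows(
  commands=[
    [[0,0,0.2,0,0,0],[0,0,0.2,0,0,0],[0,0,0,0,0,0]],
  ],
)

```text
t: 4.97
tcp_pos: [0.4743, 0.0484, 0.0732]
ee_rot: [3.142, -0.0, -3.141]
contact_force: [-0.3, 0.5, 0.9]
grip_width: 0.0
grasp_force: 0.0
```

Request:
play_rows(
  commands=[
    [[0,0,0.15,0,0,0],[0,0,0,0,0,0]],
  ],
)

```text
t: 5.22
tcp_pos: [0.4742, 0.0484, 0.0701]
ee_rot: [3.142, -0.0, -3.141]
contact_force: [-0.1, -1.2, 0.3]
grip_width: 0.0
grasp_force: 0.0
```

Contact is near; I'll press 3 mm at a time.

Request:
play_rows(
  commands=[
    [[0,0,0.15,0,0,0],[0,0,0.1,0,0,0],[0,0,0,0,0,0]],
  ],
)

```text
t: 5.6
tcp_pos: [0.4748, 0.0484, 0.0654]
ee_rot: [-3.142, 0.0, -3.141]
contact_force: [1.0, -0.6, 1.6]
grip_width: -0.0
grasp_force: 1.0
```

Request:
play_rows(
  commands=[
    [[0,0,0.1,0,0,0],[0,0,0,0,0,0]],
  ],
)

```text
t: 5.85
tcp_pos: [0.4748, 0.0484, 0.0634]
ee_rot: [-3.142, 0.001, -3.141]
contact_force: [0.1, 0.4, 2.8]
grip_width: 0.0001
grasp_force: 1.2
```

Weak response: 4.5 mm in at about 2.8 N, so tip t2 is the weak one. Next I retreat, open the fingers and grasp it.

Request:
play_rows(
  commands=[
    [[0,0,0.1,0,0,0],[0,0,0,0,0,0]],
  ],
)

```text
t: 6.1
tcp_pos: [0.4747, 0.0484, 0.0614]
ee_rot: [-3.142, 0.001, -3.141]
contact_force: [0.5, 0.1, 3.4]
grip_width: 0.0
grasp_force: 1.5
```

Request:
play_rows(
  commands=[
    [[0,0,-0.6,0,0,0],[0,0,-1,0,0,0]],
  ],
)

```text
t: 6.35
tcp_pos: [0.4729, 0.0485, 0.0931]
ee_rot: [3.141, -0.003, -3.141]
contact_force: [0.5, 0.3, -0.4]
grip_width: 0.0004
grasp_force: 0.0
```

Request:
play_rows(
  commands=[
    [[0,0,-0.5,0,0,0],[0,0,0,0,0,0],[0,0,0,0,0,0],[0,0,0,0,0,0]],
  ],
  fingers=0.3,
)

```text
t: 6.85
tcp_pos: [0.4737, 0.0484, 0.1026]
ee_rot: [3.142, -0.002, -3.141]
contact_force: [-0.2, -1.0, -1.2]
grip_width: 0.0599
grasp_force: 0.0
```

Request:
play_rows(
  commands=[
    [[0,0,1,0,0,0],[0,0,1,0,0,0],[0,0,1,0,0,0],[0,0,0.8,0,0,0],[0,0,0.4,0,0,0],[0,0,0,0,0,0]],
  ],
)

```text
t: 7.6
tcp_pos: [0.4739, 0.0484, 0.0188]
ee_rot: [3.142, -0.001, -3.141]
contact_force: [-0.2, 0.6, 0.6]
grip_width: 0.0597
grasp_force: 0.0
```

Request:
play_rows(
  commands=[
    [[0,0,0,0,0,0],[0,0,0,0,0,0],[0,0,0,0,0,0],[0,0,0,0,0,0]],
  ],
  fingers=1,
  grip_force=30,
)

```text
t: 8.1
tcp_pos: [0.4753, 0.0485, 0.0201]
ee_rot: [3.141, 0.002, -3.141]
contact_force: [-1.0, 1.2, 6.7]
grip_width: 0.029
grasp_force: 29.8
```

Request:
play_rows(
  commands=[
    [[0,0,-0.7,0,0,0],[0,0,-1,0,0,0],[0,0,-1,0,0,0],[0,0,-1,0,0,0],[0,0,-1,0,0,0],[0,0,0,0,0,0]],
  ],
)

```text
t: 8.85
tcp_pos: [0.4758, 0.0483, 0.115]
ee_rot: [-3.141, 0.004, -3.141]
contact_force: [0.8, 0.2, -2.1]
grip_width: 0.0293
grasp_force: 30.0
```

Request:
play_rows(
  commands=[
    [[0,-0.6,0,0,0,0],[-0.2,-1,0,0,0,0],[-0.2,-1,0,0,0,0],[-0.2,-1,0,0,0,0],[-0.2,-1,0,0,0,0],[-0.2,-1,0,0,0,0],[-0.2,-1,0,0,0,0],[-0.2,-1,0,0,0,0],[-0.2,-1,0,0,0,0],[-0.2,-1,0,0,0,0],[-0.2,-1,0,0,0,0],[-0.2,-1,0,0,0,0]],
  ],
)

```text
t: 10.35
tcp_pos: [0.5189, -0.1849, 0.1133]
ee_rot: [3.142, 0.0, -3.141]
contact_force: [0.2, 0.1, -1.4]
grip_width: 0.0288
grasp_force: 30.0
```

Request:
play_rows(
  commands=[
    [[-0.2,-1,0,0,0,0],[-0.2,-1,0,0,0,0],[-0.2,-1,0,0,0,0],[-0.2,-0.7,0,0,0,0],[0,0,0.8,0,0,0],[0,0,0,0,0,0]],
  ],
)

```text
t: 11.1
tcp_pos: [0.5326, -0.2559, 0.0949]
ee_rot: [3.138, -0.004, -3.141]
contact_force: [0.0, 0.1, -1.2]
grip_width: 0.0292
grasp_force: 30.0
```

Run:
```python
from h import *
a=robot.camera('wrist')[:,:,::-1];b=robot.camera('side')[:,:,::-1]
cv2.imwrite('pics/w1.png',np.hstack([cv2.resize(a,(400,300)),cv2.resize(b[190:370,140:320],(300,300))]))
```

```text
(no output)
```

View pics/w1.png

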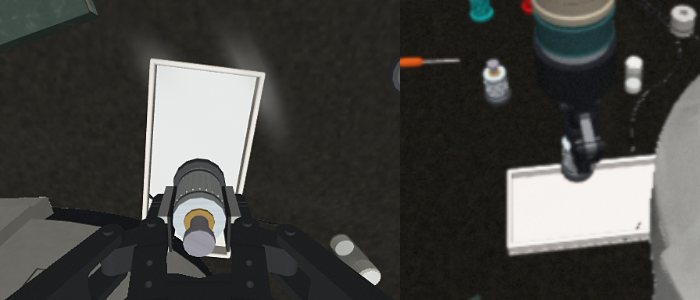

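Run:
```python
from h import *
c=robot.get_calibration('wrist')
for p in((151,59),(264,72),(229,257),(147,215)):
    print(cast(c,p[0]*1.28,p[1]*1.28,.0195).round(3))
print('foot now',cast(c,198*1.28,172*1.28,.075).round(3))
```

```text
[ 0.445 -0.298  0.019]
[ 0.455 -0.201  0.019]
[ 0.653 -0.223  0.019]
[ 0.598 -0.312  0.019]
foot now [ 0.525 -0.258  0.075]
```

Request:
play_rows(
  commands=[
    [[0,-0.15,1,0,0,0],[0,0,1,0,0,0],[0,0,0.8,0,0,0],[0,0,0.3,0,0,0],[0,0,0.15,0,0,0],[0,0,0,0,0,0]],
  ],
)

```text
t: 11.95
tcp_pos: [0.535, -0.2607, 0.0327]
ee_rot: [-3.141, 0.001, -3.141]
contact_force: [-0.8, 0.5, -1.6]
grip_width: 0.0289
grasp_force: 30.0
```

Request:
play_rows(
  commands=[
    [[0,0,0.15,0,0,0],[0,0,0,0,0,0]],
  ],
)

```text
t: 12.2
tcp_pos: [0.5347, -0.2606, 0.0295]
ee_rot: [-3.141, 0.0, -3.141]
contact_force: [-1.2, 0.6, -1.5]
grip_width: 0.0293
grasp_force: 30.0
```

Request:
play_rows(
  commands=[
    [[0,0,0.15,0,0,0],[0,0,0,0,0,0]],
  ],
)

```text
t: 12.45
tcp_pos: [0.5344, -0.2604, 0.0261]
ee_rot: [3.141, -0.0, -3.141]
contact_force: [0.1, -0.1, -1.5]
grip_width: 0.0292
grasp_force: 30.0
```

Request:
play_rows(
  commands=[
    [[0,0,0.1,0,0,0],[0,0,0,0,0,0]],
  ],
)

```text
t: 12.7
tcp_pos: [0.5347, -0.2606, 0.0243]
ee_rot: [-3.142, 0.0, -3.141]
contact_force: [0.0, -0.1, -1.3]
grip_width: 0.0287
grasp_force: 30.0
```

Request:
play_rows(
  commands=[
    [[0,0,0.08,0,0,0],[0,0,0,0,0,0]],
  ],
)

```text
t: 12.95
tcp_pos: [0.5347, -0.2606, 0.0241]
ee_rot: [-3.141, 0.0, -3.141]
contact_force: [-2.7, 1.4, 7.6]
grip_width: 0.0293
grasp_force: 30.9
```

Request:
play_rows(
  commands=[
    [[0,0,0.05,0,0,0],[0,0,0,0,0,0]],
  ],
)

```text
t: 13.2
tcp_pos: [0.5347, -0.2606, 0.0241]
ee_rot: [-3.141, 0.0, -3.141]
contact_force: [-5.1, 2.0, 13.2]
grip_width: 0.0293
grasp_force: 31.6
```

Seated. Next I release, lift and go to t3.

Request:
play_rows(
  commands=[
    [[0,0,-0.06,0,0,0],[0,0,0,0,0,0],[0,0,0,0,0,0],[0,0,0,0,0,0]],
  ],
  fingers=0.35,
)

```text
t: 13.7
tcp_pos: [0.5345, -0.2605, 0.0226]
ee_rot: [3.141, -0.0, -3.141]
contact_force: [0.4, 0.1, 0.4]
grip_width: 0.0557
grasp_force: 0.0
```

Request:
play_rows(
  commands=[
    [[0,0,-0.6,0,0,0],[0,0,-1,0,0,0],[0,0,-1,0,0,0],[0,0,-1,0,0,0],[0,0,-1,0,0,0],[0.4,1,0,0,0,0],[0.4,1,0,0,0,0],[0.4,1,0,0,0,0],[0.4,1,0,0,0,0],[0.4,1,0,0,0,0],[0.4,1,0,0,0,0],[0.4,1,0,0,0,0]],
  ],
)

```text
t: 15.2
tcp_pos: [0.478, -0.1192, 0.1149]
ee_rot: [-3.142, 0.0, -3.141]
contact_force: [0.9, 0.2, -0.4]
grip_width: 0.0556
grasp_force: 0.0
```

Request:
play_rows(
  commands=[
    [[0.4,1,0,0,0,0],[0.4,1,0,0,0,0],[0.4,1,0,0,0,0],[0,0,0,0,0,0],[0,0,0,0,0,0]],
  ],
)

```text
t: 15.82
tcp_pos: [0.455, -0.0607, 0.1151]
ee_rot: [-3.141, 0.001, -3.141]
contact_force: [-0.1, -0.5, 0.3]
grip_width: 0.0556
grasp_force: 0.0
```

Run:
```python
from h import *
print(robot.get_state()['tcp_pos']);c=robot.get_calibration('wrist')
a=robot.camera('wrist')[:,:,::-1];b=robot.camera('side')[:,:,::-1]
cv2.imwrite('pics/w2.png',np.hstack([cv2.resize(a,(400,300)),cv2.resize(b[190:370,140:320],(300,300))]))
for n,X in(('t3',(.4535,-.06,.068)),('t2',(.5347,-.2606,.072))):print(n,np.array(proj(c,X))/1.28)
```

```text
[ 0.45496441 -0.06068559  0.1150867 ]
t3 [200.74014381 167.51084302]
t2 [-12.87803967 248.79525737]
```

View pics/w2.png

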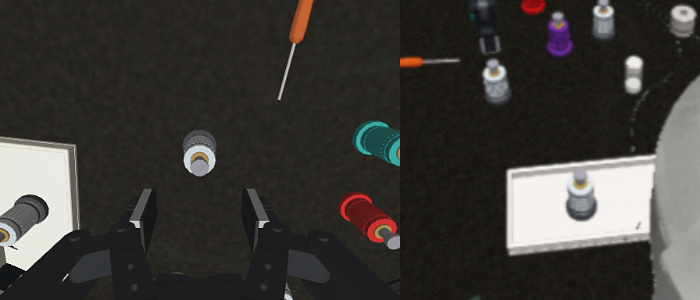

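The weak tip stands in the white tray, and the t3 button is at (199,168) as predicted. Exactly one tip is weak, so the other two need no pressing. Next I grasp t3.

Request:
play_rows(
  commands=[
    [[0.05,0,1,0,0,0],[0,0,1,0,0,0],[0,0,1,0,0,0],[0,0,1,0,0,0],[0,0,0.5,0,0,0],[0,0,0.3,0,0,0],[0,0,0,0,0,0]],
  ],
)

```text
t: 16.8
tcp_pos: [0.4536, -0.0608, 0.0189]
ee_rot: [3.142, -0.0, -3.141]
contact_force: [-0.6, 0.0, 0.9]
grip_width: 0.0557
grasp_force: 0.0
```

Request:
play_rows(
  commands=[
    [[0,0,0,0,0,0],[0,0,0,0,0,0],[0,0,0,0,0,0],[0,0,0,0,0,0]],
  ],
  fingers=1,
)

```text
t: 17.3
tcp_pos: [0.4542, -0.0606, 0.0196]
ee_rot: [-3.141, 0.001, -3.141]
contact_force: [-0.8, 0.4, 5.3]
grip_width: 0.0291
grasp_force: 29.7
```

Request:
play_rows(
  commands=[
    [[0,0,-0.7,0,0,0],[0,0,-1,0,0,0],[0,0,-1,0,0,0],[0,0,-1,0,0,0],[0,0,-1,0,0,0],[0,0,-0.5,0,0,0],[0,0,0,0,0,0]],
  ],
)

```text
t: 18.18
tcp_pos: [0.454, -0.0607, 0.1236]
ee_rot: [-3.141, 0.001, -3.141]
contact_force: [-0.8, -0.1, -2.4]
grip_width: 0.029
grasp_force: 29.9
```

Request:
play_rows(
  commands=[
    [[0.05,1,0,0,0,0],[0.05,1,0,0,0,0],[0.05,1,0,0,0,0],[0.05,1,0,0,0,0],[0.05,1,0,0,0,0],[0.05,1,0,0,0,0],[0.05,1,0,0,0,0],[0.05,1,0,0,0,0],[0.05,1,0,0,0,0],[0.05,1,0,0,0,0],[0.05,1,0,0,0,0],[0.05,1,0,0,0,0]],
  ],
)

```text
t: 19.68
tcp_pos: [0.4403, 0.1798, 0.1217]
ee_rot: [-3.141, -0.002, -3.141]
contact_force: [-0.3, -0.1, -1.3]
grip_width: 0.0291
grasp_force: 30.0
```

Request:
play_rows(
  commands=[
    [[0.05,1,0,0,0,0],[0.05,1,0,0,0,0],[0,1,0,0,0,0],[0,1,0,0,0,0],[0,1,0,0,0,0],[0,0.4,0.5,0,0,0],[0,0,1,0,0,0],[0,0,0,0,0,0],[0,0,0,0,0,0]],
  ],
)

```text
t: 20.8
tcp_pos: [0.4392, 0.2872, 0.0929]
ee_rot: [-3.141, -0.0, -3.141]
contact_force: [-0.7, -0.7, -1.0]
grip_width: 0.0294
grasp_force: 30.0
```

Run:
```python
from h import *
print(robot.get_state()['tcp_pos']);c=robot.get_calibration('wrist')
a=robot.camera('wrist')[:,:,::-1]
m=cv2.inRange(cv2.cvtColor(a,cv2.COLOR_BGR2HSV),(105,180,50),(125,255,255))
k=np.vstack([k for k in cv2.findContours(m,0,2)[0] if cv2.contourArea(k)>300])
for p in cv2.approxPolyDP(cv2.convexHull(k),8,True)[:,0]:print(p,cast(c,*p,.0195).round(3))
cv2.imwrite('pics/w3.png',a)
```

```text
[0.43923818 0.28722157 0.09286781]Traceback (most recent call last):
  File "<stdin>", line 5, in <module>
    return _nx.concatenate(arrs, 0, dtype=dtype, casting=casting)
           ~~~~~~~~~~~~~~~^^^^^^^^^^^^^^^^^^^^^^^^^^^^^^^^^^^^^^^
ValueError: need at least one array to concatenate
```

Run:
```python
from h import *
a=np.ascontiguousarray(robot.camera('wrist')[:,:,::-1]);cv2.imwrite('pics/w3.png',a)
```

```text
(no output)
```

View pics/w3.png

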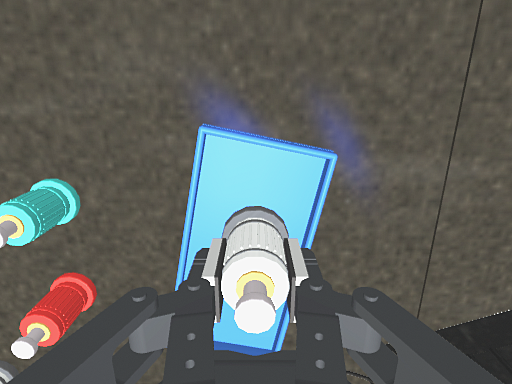

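The wrist view shows the blue tray's near corners at (202,125) and (336,156), with the tip held over it.

Run:
```python
from h import *
c=robot.get_calibration('wrist')
for p in((202,125),(336,156),(275,354)):print(cast(c,*p,.0195).round(3))
```

```text
[0.383 0.25  0.019]
[0.405 0.345 0.019]
[0.585 0.305 0.019]
```

Request:
play_rows(
  commands=[
    [[0,0,1,0,0,0],[0,0,1,0,0,0],[0,0,0.8,0,0,0],[0,0,0.3,0,0,0],[0,0,0.15,0,0,0],[0,0,0.1,0,0,0],[0,0,0,0,0,0]],
  ],
)

```text
t: 21.78
tcp_pos: [0.4396, 0.2876, 0.0263]
ee_rot: [3.141, 0.001, -3.141]
contact_force: [-0.8, -1.1, -2.3]
grip_width: 0.0292
grasp_force: 30.0
```

Request:
play_rows(
  commands=[
    [[0,0,0.1,0,0,0],[0,0,0,0,0,0]],
  ],
)

```text
t: 22.02
tcp_pos: [0.4393, 0.2874, 0.024]
ee_rot: [3.142, 0.0, -3.141]
contact_force: [0.1, -1.0, -1.3]
grip_width: 0.0293
grasp_force: 30.0
```

Request:
play_rows(
  commands=[
    [[0,0,0.08,0,0,0],[0,0,0,0,0,0]],
  ],
)

```text
t: 22.28
tcp_pos: [0.4394, 0.2875, 0.0236]
ee_rot: [-3.142, 0.0, -3.141]
contact_force: [-3.2, -0.9, 8.3]
grip_width: 0.029
grasp_force: 31.1
```

Request:
play_rows(
  commands=[
    [[0,0,-0.06,0,0,0],[0,0,0,0,0,0],[0,0,0,0,0,0],[0,0,0,0,0,0]],
  ],
  fingers=0.35,
)

```text
t: 22.78
tcp_pos: [0.4392, 0.2874, 0.0234]
ee_rot: [-3.142, -0.0, -3.141]
contact_force: [-0.2, 0.2, -0.7]
grip_width: 0.0555
grasp_force: 0.0
```

Request:
play_rows(
  commands=[
    [[0,0,-0.6,0,0,0],[0,0,-1,0,0,0],[0,0,-1,0,0,0],[0,0,-1,0,0,0],[0,0,-1,0,0,0],[-0.74,-1,0,0,0,0],[-0.74,-1,0,0,0,0],[-0.74,-1,0,0,0,0],[-0.74,-1,0,0,0,0],[-0.74,-1,0,0,0,0],[-0.74,-1,0,0,0,0],[-0.74,-1,0,0,0,0]],
  ],
)

```text
t: 24.28
tcp_pos: [0.5437, 0.1468, 0.1164]
ee_rot: [3.141, 0.001, -3.141]
contact_force: [0.7, 0.5, 0.6]
grip_width: 0.0559
grasp_force: 0.0
```

Request:
play_rows(
  commands=[
    [[-0.74,-1,0,0,0,0],[-0.74,-1,0,0,0,0],[-0.74,-1,0,0,0,0],[-0.74,-1,0,0,0,0],[-0.74,-1,0,0,0,0],[-0.6,-0.8,0,0,0,0],[0,0,0,0,0,0],[0,0,0,0,0,0]],
  ],
)

```text
t: 25.28
tcp_pos: [0.6285, 0.0318, 0.1152]
ee_rot: [3.141, -0.001, -3.141]
contact_force: [0.4, -0.3, 0.1]
grip_width: 0.0551
grasp_force: 0.0
```

Run:
```python
from h import *
print(robot.get_state()['tcp_pos']);c=robot.get_calibration('wrist')
a=robot.camera('wrist')[:,:,::-1];b=robot.camera('side')[:,:,::-1]
cv2.imwrite('pics/w4.png',np.hstack([cv2.resize(a,(400,300)),cv2.resize(b[110:260,140:290],(300,300))]))
print(np.array(proj(c,(.629,.0317,.068)))/1.28)
```

```text
[0.62852446 0.03181104 0.115246  ]
[199.73278525 169.68222625]
```

View pics/w4.png

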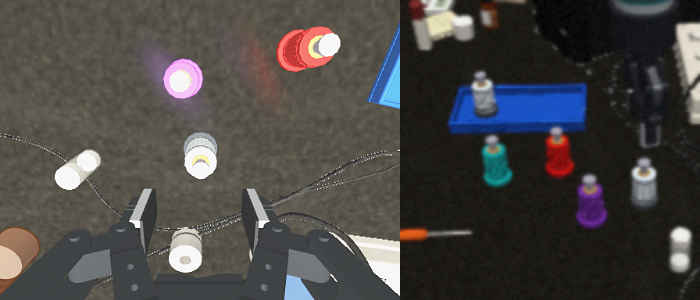

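The first stiff tip stands in blue, and the t1 button is at (201,171) as predicted. Next I grasp it and carry it to blue.

Request:
play_rows(
  commands=[
    [[0,0,1,0,0,0],[0,0,1,0,0,0],[0,0,1,0,0,0],[0,0,1,0,0,0],[0,0,0.5,0,0,0],[0,0,0.3,0,0,0],[0,0,0,0,0,0]],
  ],
)

```text
t: 26.25
tcp_pos: [0.629, 0.0317, 0.0196]
ee_rot: [3.142, -0.0, -3.141]
contact_force: [0.4, -0.1, 0.2]
grip_width: 0.0553
grasp_force: 0.0
```

Request:
play_rows(
  commands=[
    [[0,0,0,0,0,0],[0,0,0,0,0,0],[0,0,0,0,0,0],[0,0,0,0,0,0]],
  ],
  fingers=1,
)

```text
t: 26.75
tcp_pos: [0.63, 0.0317, 0.0205]
ee_rot: [3.141, 0.002, -3.141]
contact_force: [-0.1, 1.8, 5.5]
grip_width: 0.0291
grasp_force: 30.0
```

Request:
play_rows(
  commands=[
    [[0,0,-0.7,0,0,0],[0,0,-1,0,0,0],[0,0,-1,0,0,0],[0,0,-1,0,0,0],[0,0,-1,0,0,0],[0,0,-0.5,0,0,0],[0,0,0,0,0,0]],
  ],
)

```text
t: 27.62
tcp_pos: [0.6294, 0.0313, 0.1242]
ee_rot: [-3.141, 0.001, -3.141]
contact_force: [0.3, -0.7, -2.0]
grip_width: 0.0289
grasp_force: 29.8
```

Request:
play_rows(
  commands=[
    [[0.37,1,0,0,0,0],[0.37,1,0,0,0,0],[0.37,1,0,0,0,0],[0.37,1,0,0,0,0],[0.37,1,0,0,0,0],[0.37,1,0,0,0,0],[0.37,1,0,0,0,0],[0.37,1,0,0,0,0],[0.37,1,0,0,0,0],[0.37,1,0,0,0,0],[0.37,1,0,0,0,0],[0.33,0.7,0,0,0,0]],
  ],
)

```text
t: 29.12
tcp_pos: [0.5404, 0.2668, 0.1235]
ee_rot: [3.142, 0.0, -3.14]
contact_force: [1.0, 0.7, -0.8]
grip_width: 0.0288
grasp_force: 29.9
```

Request:
play_rows(
  commands=[
    [[0,0,0.5,0,0,0],[0,0,1,0,0,0],[0,0,1,0,0,0],[0,0,0.5,0,0,0],[0,0,0,0,0,0]],
  ],
)

```text
t: 29.75
tcp_pos: [0.5401, 0.2647, 0.0623]
ee_rot: [-3.141, -0.002, 3.142]
contact_force: [0.6, 0.1, -1.3]
grip_width: 0.0293
grasp_force: 29.9
```

Descend to about .0245.

Request:
play_rows(
  commands=[
    [[0,0,1,0,0,0],[0,0,0.5,0,0,0],[0,0,0.15,0,0,0],[0,0,0.1,0,0,0],[0,0,0.08,0,0,0],[0,0,0,0,0,0]],
  ],
)

```text
t: 30.5
tcp_pos: [0.5411, 0.2655, 0.0272]
ee_rot: [3.141, 0.0, -3.141]
contact_force: [-0.2, 0.4, -1.7]
grip_width: 0.0291
grasp_force: 29.9
```

Request:
play_rows(
  commands=[
    [[0,0,0.08,0,0,0],[0,0,0,0,0,0]],
  ],
)

```text
t: 30.75
tcp_pos: [0.5408, 0.2654, 0.0253]
ee_rot: [-3.142, -0.0, -3.141]
contact_force: [0.3, -0.3, -1.1]
grip_width: 0.0292
grasp_force: 29.9
```

Request:
play_rows(
  commands=[
    [[0,0,0.08,0,0,0],[0,0,0,0,0,0]],
  ],
)

```text
t: 31.0
tcp_pos: [0.5411, 0.2655, 0.0245]
ee_rot: [3.141, 0.0, -3.141]
contact_force: [-2.3, -0.6, 5.0]
grip_width: 0.0286
grasp_force: 30.4
```

Request:
play_rows(
  commands=[
    [[0,0,0.03,0,0,0],[0,0,0,0,0,0]],
  ],
)

```text
t: 31.25
tcp_pos: [0.5411, 0.2656, 0.0245]
ee_rot: [3.141, 0.001, -3.141]
contact_force: [-2.9, -1.0, 8.8]
grip_width: 0.0292
grasp_force: 30.8
```

Request:
play_rows(
  commands=[
    [[0,0,-0.06,0,0,0],[0,0,0,0,0,0],[0,0,0,0,0,0],[0,0,0,0,0,0]],
  ],
  fingers=0.35,
)

```text
t: 31.75
tcp_pos: [0.5408, 0.2654, 0.0241]
ee_rot: [-3.141, -0.0, -3.141]
contact_force: [0.1, -0.3, -0.4]
grip_width: 0.0553
grasp_force: 0.0
```

Request:
play_rows(
  commands=[
    [[0,0,-0.6,0,0,0],[0,0,-1,0,0,0],[0,0,-1,0,0,0],[0,0,-1,0,0,0],[0,0,-1,0,0,0],[0.3,-1,0,0,0,0],[0,-1,0,0,0,0],[0,-1,0,0,0,0],[0,-1,0,0,0,0],[0,-1,0,0,0,0],[0,-1,0,0,0,0],[0,-1,0,0,0,0]],
  ],
)

```text
t: 33.25
tcp_pos: [0.535, 0.124, 0.1163]
ee_rot: [-3.142, 0.0, -3.141]
contact_force: [-0.3, 0.3, -1.1]
grip_width: 0.0554
grasp_force: 0.0
```

Request:
play_rows(
  commands=[
    [[0,-1,0,0,0,0],[0,-1,0,0,0,0],[0,-1,0,0,0,0],[0,-1,0,0,0,0],[0,-1,0,0,0,0],[0,-1,0,0,0,0],[0,-1,0,0,0,0],[0,-1,0,0,0,0],[0,-1,0,0,0,0],[0,-1,0,0,0,0],[0,-1,0,0,0,0],[0,-1,0,0,0,0]],
  ],
  fingers=1,
)

```text
t: 34.75
tcp_pos: [0.5351, -0.1159, 0.1163]
ee_rot: [3.142, 0.0, -3.141]
contact_force: [0.7, -0.8, 0.8]
grip_width: 0.0003
grasp_force: 0.0
```

Request:
play_rows(
  commands=[
    [[0,-1,0,0,0,0],[0,-1,0,0,0,0],[0,-1,0,0,0,0],[0,-1,0,0,0,0],[0,-1,0,0,0,0],[0,-1,0,0,0,0],[0,-1,0,0,0,0],[0,-0.3,0,0,0,0],[0,0,0,0,0,0],[0,0,0,0,0,0]],
  ],
)

```text
t: 36.0
tcp_pos: [0.535, -0.2599, 0.1162]
ee_rot: [3.141, -0.0, -3.14]
contact_force: [-0.2, 0.3, -1.2]
grip_width: 0.0001
grasp_force: 0.0
```

Run:
```python
from h import *
print(robot.get_state()['tcp_pos']);c=robot.get_calibration('wrist')
a=robot.camera('wrist')[:,:,::-1];b=robot.camera('side')[:,:,::-1]
cv2.imwrite('pics/w5.png',np.hstack([cv2.resize(a,(400,300)),cv2.resize(b[110:350,120:360],(300,300))]))
print(np.array(proj(c,(.5347,-.2606,.072)))/1.28)
```

```text
[ 0.53504399 -0.25990998  0.11618632]
[199.05026676 170.16591503]
```

View pics/w5.png

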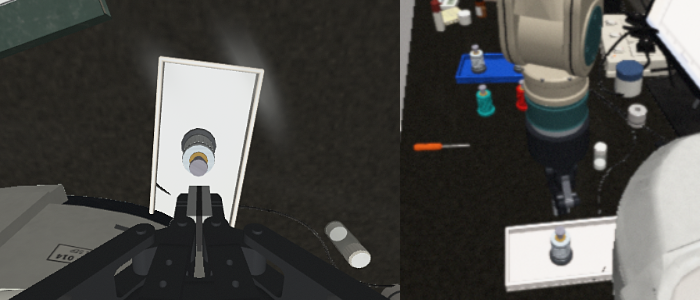

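The button is at (198,170), as predicted, and the tip stands well inside the tray. Now the check press.

Request:
play_rows(
  commands=[
    [[0,0,1,0,0,0],[0,0,0.9,0,0,0],[0,0,0,0,0,0]],
  ],
)

```text
t: 36.48
tcp_pos: [0.5336, -0.2592, 0.0763]
ee_rot: [3.139, -0.004, -3.141]
contact_force: [-0.3, 0.6, 1.0]
grip_width: -0.0
grasp_force: 0.0
```

Request:
play_rows(
  commands=[
    [[0,0,0.1,0,0,0],[0,0,0.1,0,0,0],[0,0,0.1,0,0,0],[0,0,0.08,0,0,0],[0,0,0.08,0,0,0],[0,0,0.07,0,0,0],[0,0,0,0,0,0]],
  ],
)

```text
t: 37.35
tcp_pos: [0.5355, -0.2608, 0.0679]
ee_rot: [-3.141, 0.001, -3.141]
contact_force: [1.2, -0.5, 2.1]
grip_width: -0.0002
grasp_force: 1.2
```

Request:
play_rows(
  commands=[
    [[0,0,0.08,0,0,0],[0,0,0.08,0,0,0],[0,0,0,0,0,0],[0,0,0,0,0,0]],
  ],
)

```text
t: 37.85
tcp_pos: [0.5355, -0.2607, 0.0647]
ee_rot: [-3.141, 0.001, -3.141]
contact_force: [1.3, -0.4, 3.4]
grip_width: -0.0004
grasp_force: 1.6
```

Request:
play_rows(
  commands=[
    [[0,0,0.04,0,0,0],[0,0,0,0,0,0],[0,0,0,0,0,0]],
  ],
)

```text
t: 38.22
tcp_pos: [0.5355, -0.2607, 0.0639]
ee_rot: [-3.141, 0.0, -3.141]
contact_force: [0.7, -0.6, 2.7]
grip_width: -0.0
grasp_force: 1.7
```

Request:
play_rows(
  commands=[
    [[0,0,-0.1,0,0,0],[0,0,-0.2,0,0,0],[0,0,-0.3,0,0,0],[0,0,-1,0,0,0],[0,0,-1,0,0,0],[0,0,-1,0,0,0],[0,0,-1,0,0,0],[0.3,1,0,0,0,0],[0,1,0,0,0,0],[0,1,0,0,0,0],[0,0,0,0,0,0],[0,0,0,0,0,0]],
  ],
)

```text
t: 39.72
tcp_pos: [0.5292, -0.2002, 0.1554]
ee_rot: [-3.141, -0.0, -3.14]
contact_force: [-1.4, 0.4, 0.1]
grip_width: 0.0002
grasp_force: 0.0
```

Run:
```python
from h import *
a=robot.camera('scene')[:,:,::-1]
cv2.imwrite('pics/end.png',cv2.resize(a[100:384,140:424],(590,590)))
```

```text
(no output)
```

View pics/end.png

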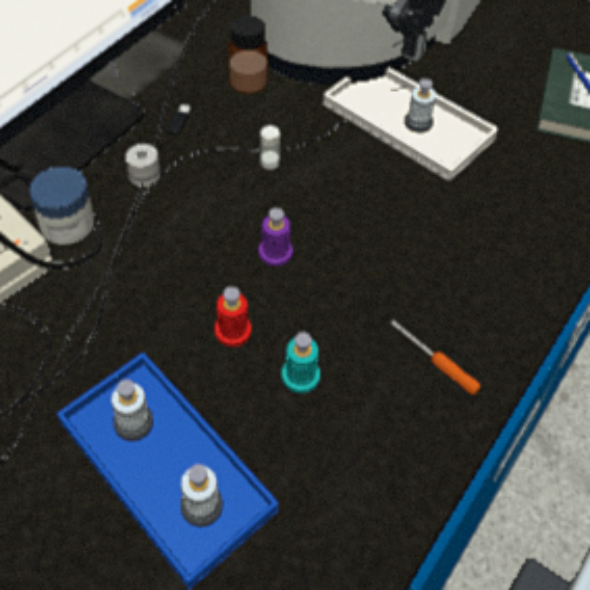

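Two tips stand in blue, at crop pixels (131,410) and (201,495), and one in white at (420,107). The bystanders are untouched, so I'm handing in.

```bash
python3 -c "
from bench import robot
print(robot.close_job())"
```

```text
the job is handed in; nothing more can be done
None
```

The job is handed in, with no verdict returned: the weak tip stands in the white tray and its pin went in about 8 mm at roughly 3 N, both other tips stand in the blue tray (taken as stiff by elimination, not pressed), and the vial, die, jar and bottle look unmoved.

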